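# Open a board clamp with the keyed shaft

## Robot

A 6-joint arm with a two-finger parallel gripper is mounted at the origin on the work surface. World frame = base frame: x ahead of the robot, y to its left, z up, the work surface at z = 0. Lengths are in m, angles in degrees, forces in N, time in s.
With the tool pointing down it reaches from about 0.375 to 0.925 m from the base axis. Payload 5.7 kg.
Tool frame: the origin (TCP) lies midway between the tips of the shut fingers; the grasp point (between the pads) lies 19 mm behind it; z points along the fingers, x is the direction in which the jaws open and shut, and the axes are right-handed (so a half turn about z gives the same grasp; the last joint's range is limited). The gripper opens to 88 mm and grips with 3 to 60 N. Pads are 20 mm wide; open, the fingers measure 115 mm over their backs; the gripper's body (75 mm by 178 mm) begins 61 mm behind the grasp point.
Start: joints at [-76.381, 20.558, 86.54, -0, 72.909, -6.595], TCP at [0.207, -0.563, 0.223] pointing down, gripper open.
Joint ranges: [-170.27, 170.27], [-57.76, 135], [12.27, 136.19], [-55.21, 235.2], [11.17, 155.16], [-170.74, 170.74]. Speed limits (degrees/s): [136.94, 136.94, 180, 180, 180, 180].

## Interface

Orientations are given as [roll, pitch, yaw] about the fixed x, y, z axes, in that order (R = Rz(yaw) Ry(pitch) Rx(roll)).
In Python, from plant import r, viewer, sign_off, sensors gives the robot as it stands. Calls block until the motion is done:
- r.reach(position, orientation): joint-space move of the TCP to a pose.
- r.move_straight(position, attitude=None, v=0.15): straight line of the TCP; attitude=None keeps the orientation; v is the mean speed in m/s.
- r.move_j(angles): joint-space move.
- r.set_gripper(opening, squeeze=None): finger opening in m; squeeze is the grip in N (None keeps the last); returns when the fingers have stopped.
- r.hold(seconds).
- r.inverse_kinematics(position, orientation): joint angles nearest the present ones, or None.
- viewer.snapshot(name): name is "scene" or "top" or "wrist"; returns (picture, depth): 480x640x3 uint8, blue, green, red; 480x640 float32, m along the optical axis (not along the pixel's ray), 0 where there is no reading.
- viewer.get_calibration(name): a dict with "fx", "fy", "cx", "cy" (pixels), "pose" (4x4, takes a point from camera to world coordinates). Camera axes: x right, y up, looking along -z (the intrinsics and any distortion apply to the point x, -y, -z); pixel columns grow to the right and rows downward; lengths in m; the calibration is good to about 2 mm. The wrist camera is an equidistant fisheye: a pixel r from the principal point sees the ray r / f radians off the axis. A picture is of the moment at which its call begins: read the wrist's pose just before it. get_calibration takes no time and is no camera call; for the wrist camera it gives the pose at the moment of the call.
A pose or a line that the arm cannot do raises r.PlanningError and nothing moves.
- sign_off(): hands the job in, once; it reports no verdict.
Readings, each from a call of its own:
- sensors.read_t(): time.
- sensors.read_joint_positions(): joint angles.
- sensors.read_qd(): joint speeds.
- sensors.read_tau(): joint torques, N m.
- sensors.read_tool_pos(): TCP position.
- sensors.read_eef_rot(): TCP orientation.
- sensors.read_ft_force(): force on the tool from outside, world axes, zero at the start.
- sensors.read_moment(): the same for the moment, N m.
- sensors.read_gripper_width(): finger opening in m.
Only numpy, scipy, OpenCV 4.12 (cv2) and the standard library are available. Lean on these libraries where they do the work, as an engineer would, in place of code of your own. Each camera call takes 0.05 s, during which the arm holds its last target.

## Task

Take the keyed shaft out of its holder by the orange handle, dip its tip into the small white grease cup until it is well below the rim, and lift it out. Then push it into the hub of the clamping station, turning it until the key slips into the keyway, and keep pushing against the spring until the flange is flush on the hub and the board clamp stands open. Finish while still holding the shaft pressed fully home (do not let go), and leave the cup and everything else on the bench undisturbed.

Things in the scene. Friction and masses are not known exactly. Their poses are not given: they have to be found in the camera images.
- shaft: Loose keyed shaft tool, 0.14 to 0.26 kg, hanging upright in the holder. Origin on its axis at the underside of its dark flange (44 mm across, 5 mm thick); z up the handle, x towards its key. Below the origin: steel shaft 16 mm across, 45 mm long, its last 6 mm tapering to 10 mm. Above the flange: orange square handle. A white line on the handle's top and on the flange points over the key.
- shaft_tip (a point): Centre of the shaft's lower end, 45 mm below the shaft's origin. The lowest 15 mm of the shaft are plain pilot without key.
- shaft_grip (a point): Best place to grip the orange handle, on the axis, 34 mm above the shaft's origin. The handle is 24 x 24 mm, its sides along the shaft's x and y, from 5 to 55 mm above the origin.
- shaft_key (a point): Middle of the brass key's outer face, 13.5 mm from the axis to the shaft's +x and 15 mm below its origin. The key is 6 mm wide and runs from the flange to 30 mm below it.
- holder: Fixed grey block 75 x 75 x 60 mm with a 32 mm square hole right through, in which the shaft hangs upright, its flange on the block's top. Origin under its centre.
- cup: Loose small white open grease cup, 64 mm across outside, 56 mm inside, 34 mm high, inner floor 6 mm above its underside, 0.25 kg. Origin under its centre. The grease is only a film, not modelled.
- cup_rim (a point): Centre of the cup's mouth, at rim height (34 mm above the table).
- hub_top (a point): Centre of the top face of the round steel hub (60 mm across) on the clamping station, 75 mm above the table; z up, x towards the keyway. Bore 19 mm across; keyway 8.4 mm wide reaching 15.5 mm from the axis; both open at the top. A red line on the face and side marks the keyway. The hub turns in its seat only above about 0.6 N m.
- plunger_top (a point): Top of the dark spring plunger in the bore, 37 mm below the hub's face at rest. The shaft's tip meets it 8 mm before the flange is flush. It takes about 6 N to start and 10 N at flush, less the shaft's weight, and pushes the shaft back up if let go.
- station: Fixed clamping station: aluminium base 130 x 300 x 20 mm with the hub and, towards +y, a circuit board in a nest. Origin under the hub's axis, at table height; the base reaches 55 mm to -y and 245 mm to +y of it, 60 mm to -x and 70 mm to +x. Nothing on it but the hub is higher than 50 mm.
- clamp (a joint): Blue bar clamp between hub and board, worked by the plunger: m of opening, 0 closed (board clamped), 0.008 when the shaft's flange is flush on the hub. Springs shut with the plunger.
- reel: Bystander: blue component reel lying flat, 90 mm across, 12 mm high. Origin under its centre.
- jar: Bystander: small jar with black cap, 40 mm across, 50 mm high. Origin under its centre.
- screwdriver: Bystander: screwdriver lying on the table along its x, about 200 mm long and under 40 mm high.
- brush: Bystander: brush lying on the table along its x, about 200 mm long and under 40 mm high.
- tub: Bystander: black open tub 90 x 70 x 35 mm. Origin under its centre.
- spare_board: Bystander: loose green circuit board 75 x 110 mm, parts up to 25 mm high. Origin under its centre.
Not all that is in view belongs to the job. What is meant by the shaft is not blue, and is the larger of those in its own colour.

How it is judged:
By the outcome, as a careful person would: the job done as asked, in the order asked, and still so for the second after the job is handed in, while the arm keeps its last pose, push and grip.
It also fails if it takes over 51 s, if anything falls off the work surface, if the arm or the gripper's body presses on something with over 40 N, if the wrist force passes 120 N, or if a joint passes its speed limit or range.

## Working session

There is one attempt and no reset: what is moved stays moved. The work goes in short steps, each a Python script; the robot and the scene stay as the last script left them, time stands still between calls to the robot, and variables do not carry over. Pictures are saved under pics/ and viewed, and the job is handed in when it is done.

```bash
ls; mkdir -p pics; python3 - <<'E'
from plant import r, viewer, sign_off, sensors
import cv2,numpy as np
for n in ("scene","top"):
    p,d=viewer.snapshot(n); cv2.imwrite(f"pics/{n}0.png",p); np.save(f"pics/{n}0.npy",d)
    c=viewer.get_calibration(n); print(n,c)
print(sensors.read_t(), sensors.read_ft_force(), sensors.read_eef_rot())
E
```

```text
pics
scene {'fx': 465.4561023489508, 'fy': 465.4561023489508, 'cx': 321.15060790998945, 'cy': 246.23117585702175, 'pose': array([[ 0.84141307, -0.43248588,  0.3240062 ,  0.80188337],
       [ 0.54039095,  0.67195959, -0.50640689, -0.50812248],
       [ 0.00129475,  0.60118739,  0.79910703,  0.8108218 ],
       [ 0.        ,  0.        ,  0.        ,  1.        ]])}
top {'fx': 605.0411968665924, 'fy': 605.0411968665924, 'cx': 327.2124619875718, 'cy': 237.0328463769711, 'pose': array([[ 5.44455464e-02,  9.77165066e-01, -2.05387721e-01,
         2.70971406e-01],
       [-9.98515851e-01,  5.35559733e-02, -9.89209524e-03,
        -7.40371704e-02],
       [ 1.33352938e-03,  2.05621475e-01,  9.78630692e-01,
         1.41574987e+00],
       [ 0.00000000e+00,  0.00000000e+00,  0.00000000e+00,
         1.00000000e+00]])}
0.1 [ 0.21817233 -1.05770107 -0.12151583] [-1.79989193e+02  9.52676555e-02 -6.97858160e+01]
```

View pics/scene0.png

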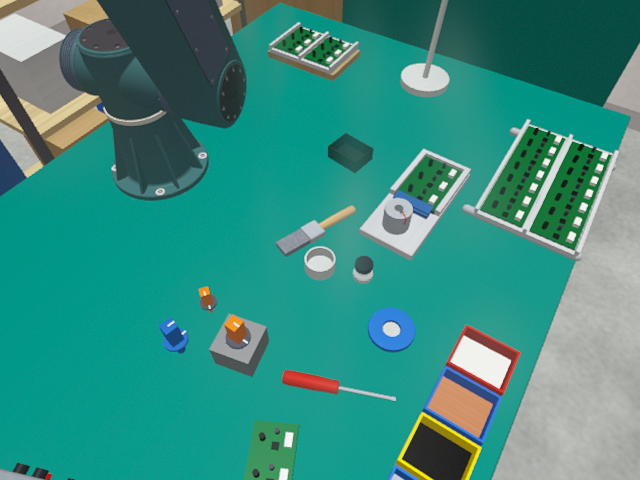

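View pics/top0.png

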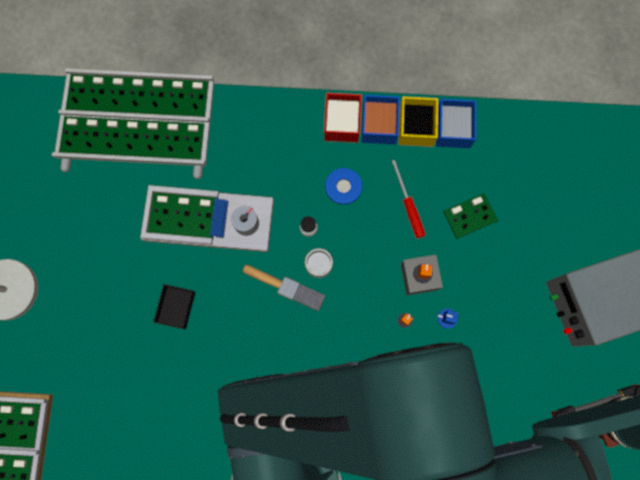

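The shaft candidates are:
- Large orange one in the grey holder, scene (236,330), top (426,270).
- Small orange one standing loose, scene (207,297), top (405,320).
- Blue one, scene (173,333), top (448,318).

The large orange one in the holder fits: it is not blue and it is the larger of the two orange ones. I'll confirm with enlarged crops.

```bash
python3 - <<'E'
import cv2,numpy as np
s=cv2.imread("pics/scene0.png");t=cv2.imread("pics/top0.png")
def crop(i,u,v,h,k): return cv2.resize(i[v-h:v+h,u-h:u+h],None,fx=k,fy=k,interpolation=cv2.INTER_CUBIC)
a=crop(s,238,338,35,400/70); b=crop(s,400,215,35,400/70)
cv2.imwrite("pics/cr_scene.png",np.hstack([a,b]))
a=crop(t,424,276,35,400/70); b=crop(t,245,220,35,400/70)
cv2.imwrite("pics/cr_top.png",np.hstack([a,b]))
E
```

```text
(no output)
```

View pics/cr_scene.png

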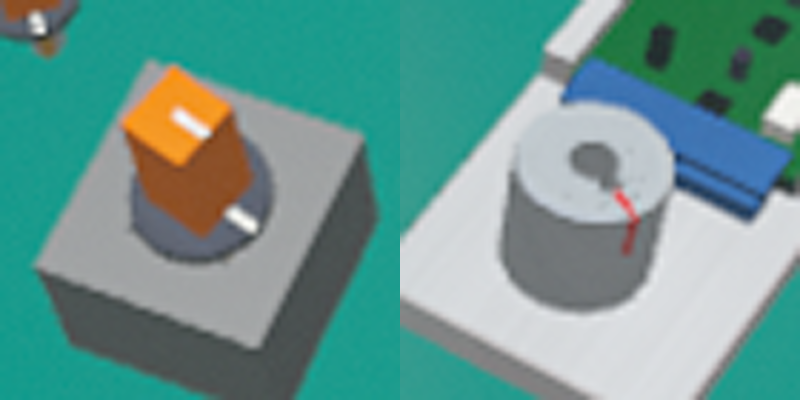

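View pics/cr_top.png

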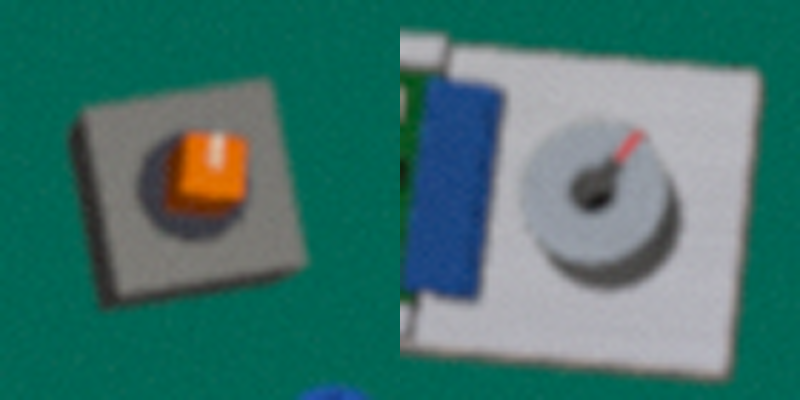

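The crops confirm it: the large orange handle is in the grey holder. The white line points away from the handle centre, towards the lower right in the scene view. The hub's red line is also visible. Next I'll turn these pixels into positions.

```bash
cat > h.py <<'E'
import numpy as np, cv2
def plane(c,u,v,z):
    d=np.array([(u-c['cx'])/c['fx'],-(v-c['cy'])/c['fy'],-1.0]); P=c['pose']
    w=P[:3,:3]@d; o=P[:3,3]; return o+w*(z-o[2])/w[2]
def fplane(c,u,v,z):
    x=(u-c['cx']);y=(v-c['cy']); rr=np.hypot(x,y); th=rr/c['fx']
    d=np.array([np.sin(th)*x/rr,-np.sin(th)*y/rr,-np.cos(th)]) if rr>0 else np.array([0,0,-1.])
    P=c['pose']; w=P[:3,:3]@d; o=P[:3,3]; return o+w*(z-o[2])/w[2]
def full(u0,v0,p,k=400/70,h=35): return u0-h+(p[0]+.5)/k-.5, v0-h+(p[1]+.5)/k-.5
E
python3 - <<'E'
from plant import viewer
from h import *
np.set_printoptions(precision=4,suppress=True)
s=viewer.get_calibration("scene");t=viewer.get_calibration("top")
S=lambda p,z:plane(s,*full(238,338,p),z); S2=lambda p,z:plane(s,*full(400,215,(p[0]-400,p[1])),z)
T=lambda p,z:plane(t,*full(424,276,p),z); T2=lambda p,z:plane(t,*full(245,220,(p[0]-400,p[1])),z)
print("handle corners S",[S(p,.115) for p in [(177,65),(233,107),(182,166),(123,124)]])
print("handle S",S((179,116),.115),"T",T((214,164),.115))
print("line S",S((207,133),.115)-S((173,113),.115),"flange S",S((240,220),.065), "T line",T((217,135),.115)-T((217,165),.115))
print("holder top S corners",[S(p,.06) for p in [(153,62),(364,135),(262,348),(37,267)]])
print("holder T",[T(p,.06) for p in [(83,107),(268,80),(305,265),(120,298)]])
print("hub S",S2((595,161),.075),"T",T2((597,191),.075))
print("key S",S2((640,219),.075),"T",T2((640,133),.075))
for n,u,v,z in (("cup S",320,256,.034),):print(n,plane(s,u,v,z))
print("cup T",plane(t,319,263,.034), "jar T",plane(t,308,226,.05),"brush T",plane(t,325,300,.02))
E
python3 - <<'E'
import cv2,numpy as np
s=cv2.imread("pics/scene0.png");t=cv2.imread("pics/top0.png")
def crop(i,u,v,h,k): return cv2.resize(i[v-h:v+h,u-h:u+h],None,fx=k,fy=k,interpolation=cv2.INTER_CUBIC)
cv2.imwrite("pics/cr_cup.png",np.hstack([crop(s,320,260,35,400/70),crop(t,319,263,35,400/70)]))
E
```

```text
handle corners S [array([ 0.4728, -0.2673,  0.115 ]), array([ 0.4953, -0.2692,  0.115 ]), array([ 0.4948, -0.2921,  0.115 ]), array([ 0.4719, -0.2909,  0.115 ])]
handle S [ 0.4839 -0.2801  0.115 ] T [ 0.4842 -0.2792  0.115 ]
line S [0.0124 0.0003 0.    ] flange S [ 0.4991 -0.2811  0.065 ] T line [0.0116 0.0002 0.    ]
holder top S corners [array([ 0.4397, -0.2516,  0.06  ]), array([ 0.5117, -0.2359,  0.06  ]), array([ 0.5282, -0.3086,  0.06  ]), array([ 0.455, -0.325,  0.06 ])]
holder T [array([ 0.5133, -0.2354,  0.06  ]), array([ 0.5282, -0.3087,  0.06  ]), array([ 0.455 , -0.3245,  0.06  ]), array([ 0.4379, -0.2521,  0.06  ])]
hub S [0.5863 0.1322 0.075 ] T [0.5862 0.1311 0.075 ]
key S [0.6128 0.1159 0.075 ] T [0.611  0.1159 0.075 ]
cup S [ 0.4985 -0.0383  0.034 ]
cup T [ 0.4986 -0.0444  0.034 ] jar T [ 0.5812 -0.0144  0.05  ] brush T [ 0.4154 -0.0629  0.02  ]
```

View pics/cr_cup.png

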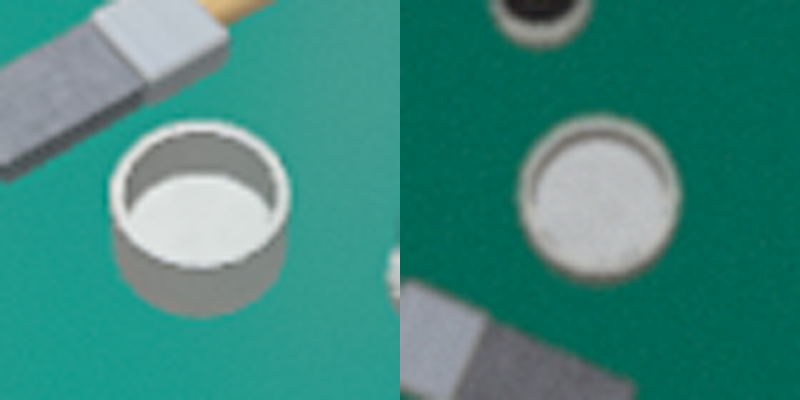

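```bash
python3 - <<'E'
from plant import r, viewer, sign_off, sensors
from h import *
np.set_printoptions(precision=4,suppress=True)
r.set_gripper(0.055,20)
r.reach([0.484,-0.2797,0.20],[180,0,-2])
c=viewer.get_calibration("wrist"); p,d=viewer.snapshot("wrist")
cv2.imwrite("pics/w1.png",p); print(c['fx'],c['cx'],c['cy']);print(c['pose'])
print(sensors.read_t(),sensors.read_tool_pos(),sensors.read_eef_rot(),sensors.read_ft_force(),sensors.read_gripper_width())
E
```

```text
371.64829954431775 324.1163516450066 242.27964213133967
[[ 0.9993  0.0359  0.0089  0.4858]
 [-0.037   0.9672  0.2512 -0.2105]
 [ 0.0005 -0.2513  0.9679  0.3625]
 [ 0.      0.      0.      1.    ]]
2.3167 [ 0.4837 -0.2809  0.2001] [179.9693  -0.0069  -2.1093] [-0.0629  0.4992 -0.388 ] 0.054610508325141804
```

View pics/w1.png

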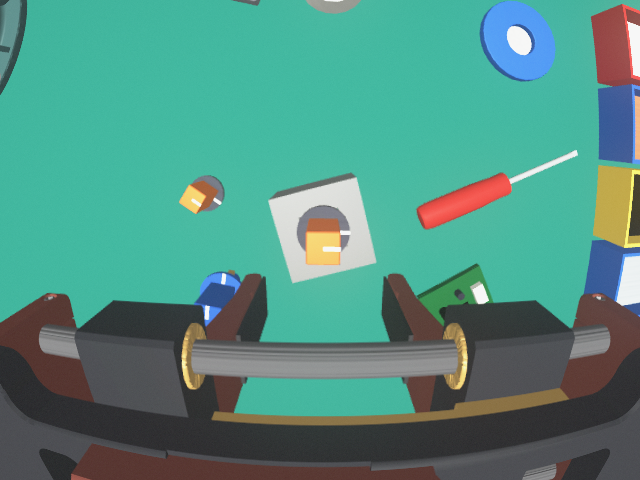

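```bash
python3 - <<'E'
from plant import r, viewer, sensors
from h import *
np.set_printoptions(precision=4,suppress=True)
c=viewer.get_calibration("wrist")
p=cv2.imread("pics/w1.png"); cv2.imwrite("pics/w1c.png",cv2.resize(p[195:285,275:375],None,fx=6,fy=6,interpolation=cv2.INTER_CUBIC))
t=viewer.get_calibration("top"); print("blue",plane(t,448,318,.05),"small",plane(t,405,320,.05))
print(fplane(c,323.5,250,.115)); print([sensors.read_tool_pos() for _ in range(3)])
E
```

```text
blue [ 0.387 -0.341  0.05 ] small [ 0.3773 -0.2447  0.05  ]
[ 0.4828 -0.2804  0.115 ]
[array([ 0.4837, -0.2809,  0.2001]), array([ 0.4837, -0.2809,  0.2001]), array([ 0.4837, -0.2809,  0.2001])]
```

View pics/w1c.png

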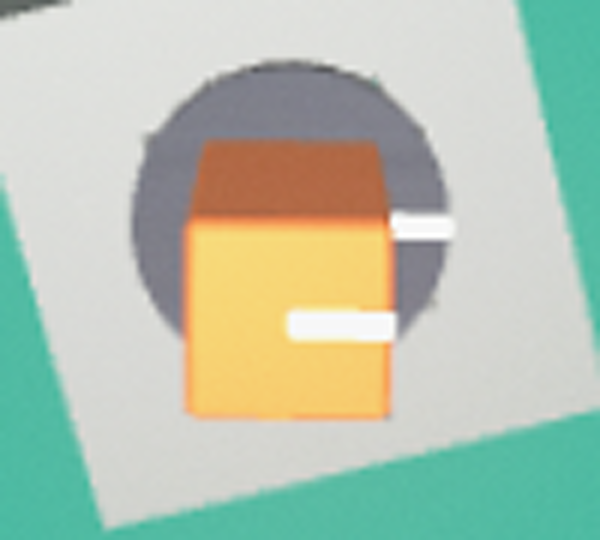

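```bash
python3 - <<'E'
from plant import r, viewer, sensors
from h import *
np.set_printoptions(precision=4,suppress=True)
r.move_straight([0.4835,-0.2795,0.075],[180,0,-2],v=0.12)
print(sensors.read_t(),sensors.read_tool_pos(),sensors.read_eef_rot(),sensors.read_ft_force())
r.set_gripper(0.0,45)
print(sensors.read_t(),sensors.read_tool_pos(),sensors.read_gripper_width(),sensors.read_ft_force(),sensors.read_moment())
r.move_straight([0.4835,-0.2795,0.15],v=0.12)
c=viewer.get_calibration("wrist"); p,d=viewer.snapshot("wrist"); cv2.imwrite("pics/w2.png",p);print(c['pose'])
print(sensors.read_t(),sensors.read_tool_pos(),sensors.read_eef_rot(),sensors.read_gripper_width(),sensors.read_ft_force())
p,d=viewer.snapshot("scene"); cv2.imwrite("pics/s2.png",p)
p,d=viewer.snapshot("top"); cv2.imwrite("pics/t2.png",p)
E
```

```text
3.5083 [ 0.484  -0.2799  0.0756] [179.9596  -0.0598  -2.0035] [ 0.2316 -0.4096  0.0916]
4.1 [ 0.4835 -0.2795  0.0752] 0.024138750283674865 [-0.6086 -0.1235  2.3949] [-0.0172  0.0175  0.0169]
[[ 0.9994  0.0342  0.0095  0.4851]
 [-0.0355  0.9676  0.2499 -0.2091]
 [-0.0006 -0.25    0.9682  0.3118]
 [ 0.      0.      0.      1.    ]]
4.925 [ 0.4828 -0.279   0.149 ] [-179.938     0.0894   -2.0028] 0.02384797644382554 [ 1.0944  0.1082 -2.7402]
```

View pics/w2.png

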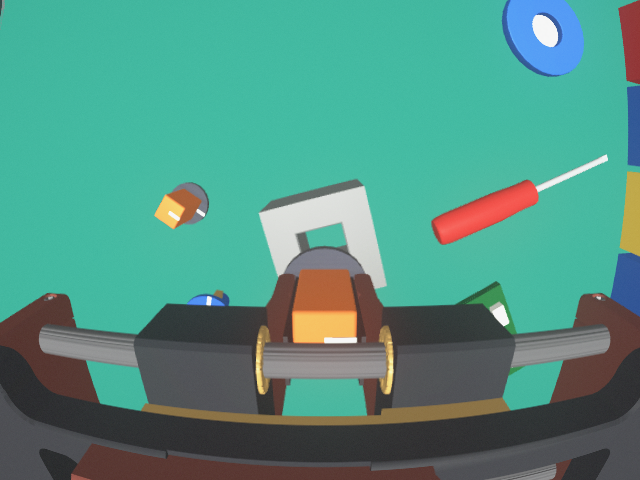

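View pics/s2.png

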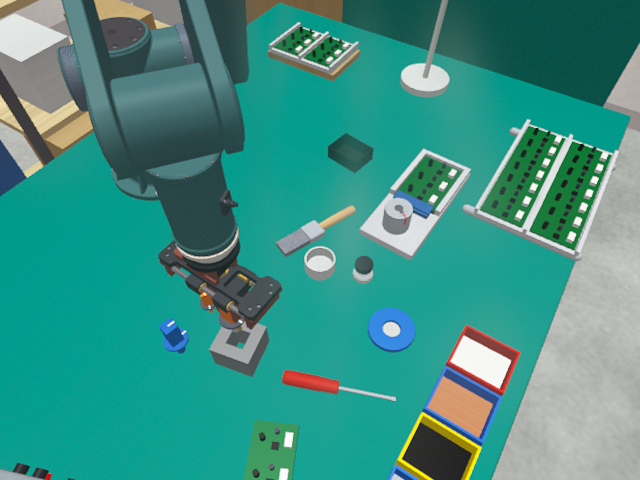

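The shaft is gripped and lifted clear of the holder: width 24 mm, about 2.7 N of weight. In w2 the handle sits between the pads at (325,310). I'll find the cup centre accurately and then dip.

```bash
python3 - <<'E'
from plant import r, viewer, sensors
from h import *
np.set_printoptions(precision=4,suppress=True)
s=viewer.get_calibration("scene");t=viewer.get_calibration("top")
a=plane(s,*full(320,260,(200,194)),.034);b=plane(t,*full(319,263,(200,196)),.034);print("cup",a,b)
cx,cy=((a+b)/2)[:2]
r.move_straight([cx,cy,0.155],[180,0,-15],v=0.2)
c=viewer.get_calibration("wrist");p,d=viewer.snapshot("wrist"); cv2.imwrite("pics/w3.png",p)
p,d=viewer.snapshot("scene"); cv2.imwrite("pics/s3.png",p[180:320,240:430].repeat(4,0).repeat(4,1))
print(sensors.read_t(),sensors.read_tool_pos(),sensors.read_eef_rot(),sensors.read_ft_force(),sensors.read_moment()); print(c['pose'])
E
```

```text
cup [ 0.5013 -0.0441  0.034 ] [ 0.5012 -0.0433  0.034 ]
6.4583 [ 0.5013 -0.0445  0.155 ] [179.9881  -0.0047 -15.0492] [ 0.1179  0.3079 -1.8217] [-0.0811 -0.0537  0.0174]
[[ 0.9657  0.2513  0.0648  0.5185]
 [-0.2595  0.9348  0.2425  0.0236]
 [ 0.0004 -0.251   0.968   0.3174]
 [ 0.      0.      0.      1.    ]]
```

View pics/w3.png

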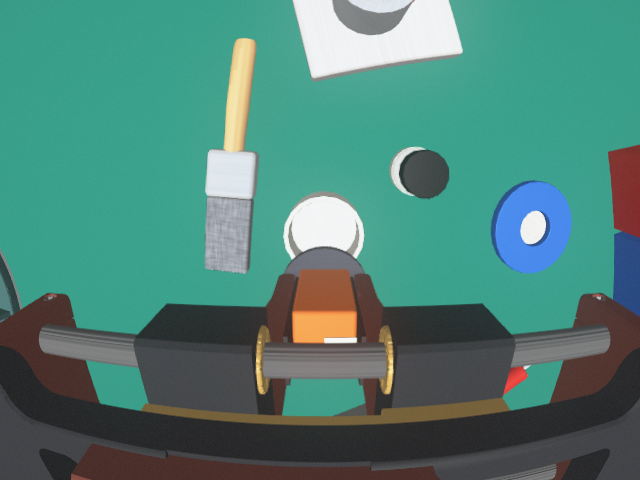

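View pics/s3.png

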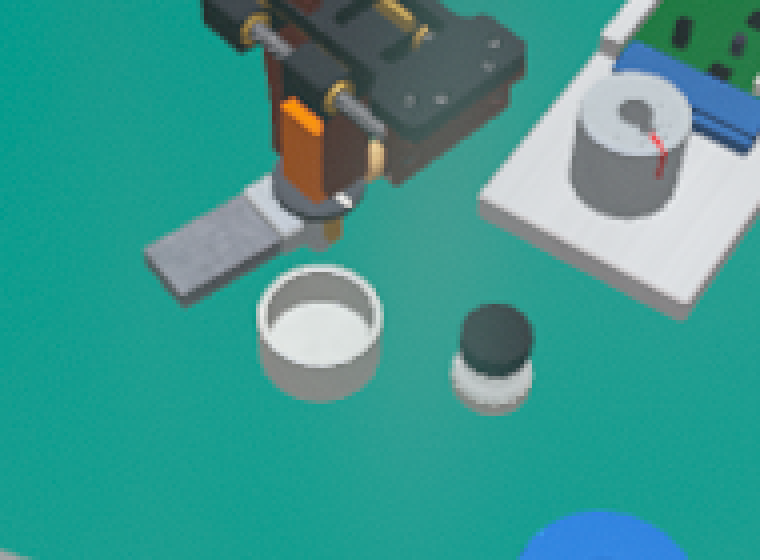

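The shaft is above the cup, centred at (323,230) in the wrist view, with nothing under the fingers. Dipping now.

```bash
python3 - <<'E'
from plant import r, viewer, sensors
from h import *
np.set_printoptions(precision=4,suppress=True)
r.move_straight([.5013,-.0439,0.073],v=0.12)
r.hold(0.2)
p,d=viewer.snapshot("scene"); cv2.imwrite("pics/s4.png",p[180:320,240:430].repeat(4,0).repeat(4,1))
print(sensors.read_t(),sensors.read_tool_pos(),sensors.read_ft_force(),sensors.read_moment())
r.move_straight([.5013,-.0439,0.16],v=0.12)
print(sensors.read_t(),sensors.read_tool_pos(),sensors.read_ft_force())
# to hub, above: origin at .075+.. tip clear by 25mm: TCP=.075+.025+.06
r.move_straight([.56,.06,0.17],[180,0,-31],v=0.2)
c=viewer.get_calibration("wrist");p,d=viewer.snapshot("wrist"); cv2.imwrite("pics/w5.png",p); np.save("pics/w5p.npy",c['pose'])
print(sensors.read_t(),sensors.read_tool_pos(),sensors.read_eef_rot())
E
```

```text
7.5417 [ 0.5018 -0.044   0.0737] [ 0.5915  0.6198 -2.8883] [ 0.0024 -0.0683  0.0302]
8.4167 [ 0.5007 -0.0438  0.1594] [ 0.8221  0.0625 -2.6761]
9.2167 [0.5588 0.0593 0.1692] [179.9121   0.0943 -30.9674]
```

View pics/s4.png

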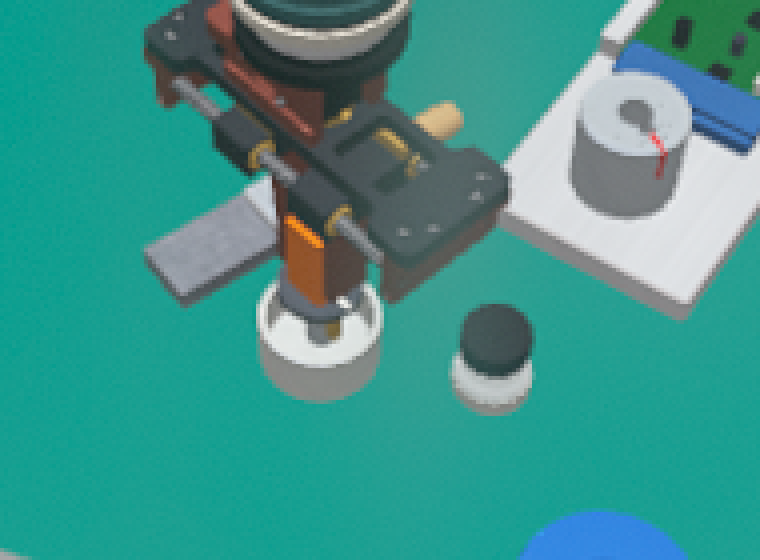

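View pics/w5.png

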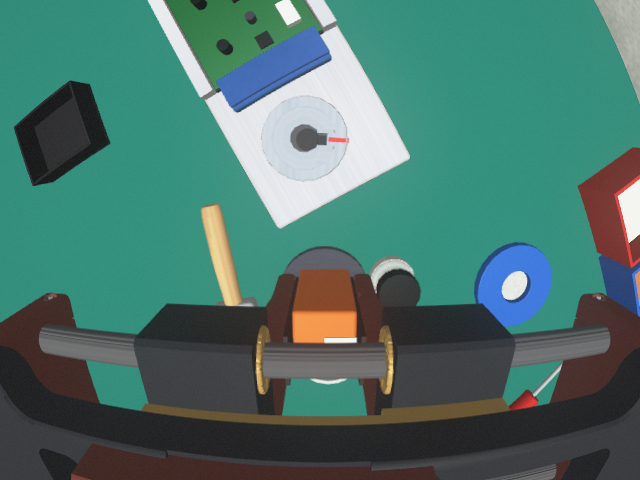

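The tip went about 20 mm below the rim, with no contact force. The wrist view shows the hub at (305,138) with the red line at (340,140). I'll enlarge the hub and the flange.

```bash
python3 - <<'E'
import cv2,numpy as np
p=cv2.imread("pics/w5.png")
cv2.imwrite("pics/w5a.png",cv2.resize(p[88:188,255:355],None,fx=6,fy=6,interpolation=cv2.INTER_CUBIC))
cv2.imwrite("pics/w5b.png",cv2.resize(p[240:350,265:385],None,fx=5,fy=5,interpolation=cv2.INTER_CUBIC))
E
```

```text
(no output)
```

View pics/w5a.png

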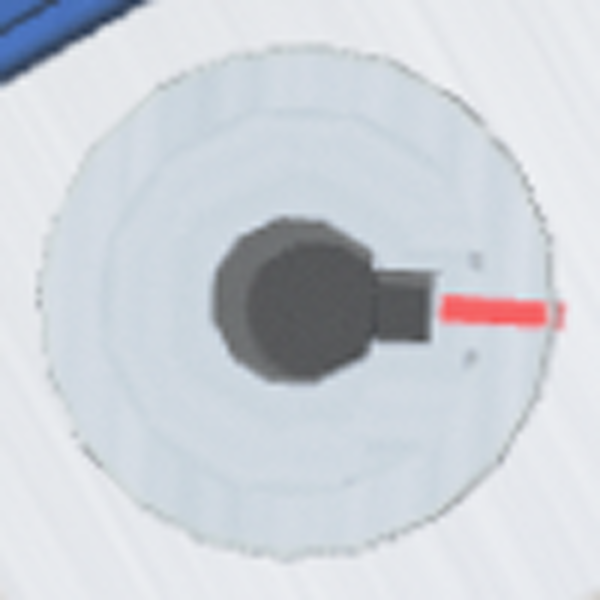

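View pics/w5b.png

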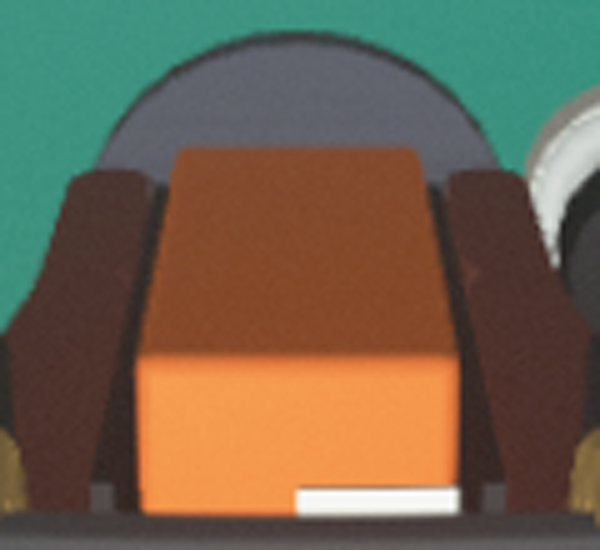

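```bash
python3 - <<'E'
from plant import viewer,sensors
from h import *
from scipy.optimize import least_squares
np.set_printoptions(precision=4,suppress=True)
c=viewer.get_calibration("wrist"); c['pose']=np.load("pics/w5p.npy")
f=lambda p,z:fplane(c,255+(p[0]+.5)/6-.5,88+(p[1]+.5)/6-.5,z)[:2]
rim=np.array([f(p,.075) for p in [(40,300),(296,45),(552,300),(296,558),(105,130),(500,140),(80,440),(505,455)]])
cc=least_squares(lambda q:np.hypot(*(rim-q[:2]).T)-q[2],[.586,.13,.03]).x; print("hub",cc)
for p in [(433,307),(550,314),(443,308)]:
    d=f(p,.075)-cc[:2]; print("key",np.degrees(np.arctan2(d[1],d[0])),np.hypot(*d))
d=f((550,314),.075)-f((443,308),.075);print("red dir",np.degrees(np.arctan2(d[1],d[0])))
tcp=sensors.read_tool_pos(); z=tcp[2]-.010
g=lambda p,z:fplane(c,265+(p[0]+.5)/5-.5,240+(p[1]+.5)/5-.5,z)[:2]
fl=np.array([g(p,z) for p in [(300,40),(220,55),(380,55),(165,88),(440,90),(112,150),(490,152)]])
q=least_squares(lambda q:np.hypot(*(fl-q).T)-.022,tcp[:2]).x; print("flange",q,"tcp",tcp, "res",np.hypot(*(fl-q).T))
y=np.radians(-31);e=np.array([np.cos(y),np.sin(y)]);n=np.array([-e[1],e[0]]);print("off along jaw,across",(q-tcp[:2])@e,(q-tcp[:2])@n)
h=np.array([g(p,tcp[2]+.04) for p in [(137,355),(460,355)]]);d=h[1]-h[0];print("handle yaw",np.degrees(np.arctan2(d[1],d[0])),np.hypot(*d),"mid edge",h.mean(0),"across off(should be 12mm):",(h.mean(0)-tcp[:2])@n,(h.mean(0)-tcp[:2])@e)
E
```

```text
hub [0.5853 0.1334 0.0296]
key -33.96063251484702 0.015643265939487297
key -34.00982224412901 0.02896224254054401
key -34.142682512956405 0.01678293058137019
red dir -33.82674401865462
flange [0.5581 0.0603] tcp [0.5588 0.0593 0.1692] res [0.0223 0.0222 0.0222 0.0219 0.0219 0.0216 0.0215]
off along jaw,across -0.0011743837782825998 0.0004887861325030648
handle yaw -30.91226616404482 0.023385084735989624 mid edge [0.5643 0.0711] across off(should be 12mm): 0.012896283849210901 -0.0013395245515882615
```

```bash
python3 - <<'E'
from plant import r, viewer, sensors
from h import *
np.set_printoptions(precision=4,suppress=True)
r.move_straight([.586,.1321,0.145],[180,0,-34],v=0.15); r.hold(.15)
p,d=viewer.snapshot("scene"); cv2.imwrite("pics/s6.png",p[160:270,330:480].repeat(5,0).repeat(5,1))
f0=sensors.read_ft_force()
print(sensors.read_t(),sensors.read_tool_pos(),sensors.read_eef_rot(),f0,sensors.read_moment())
for z in np.arange(.141,.1215,-.004):
    r.move_straight([.586,.1321,z],v=0.04)
    f=sensors.read_ft_force()-f0; print(sensors.read_t(),sensors.read_tool_pos(),f)
    if np.linalg.norm(f)>8: break
p,d=viewer.snapshot("scene"); cv2.imwrite("pics/s7.png",p[160:270,330:480].repeat(5,0).repeat(5,1))
E
```

```text
10.1 [0.5859 0.1312 0.1454] [-179.9974   -0.0197  -34.0497] [ 0.7364  0.6073 -3.2352] [ 0.0316 -0.0623  0.0256]
10.35 [0.5856 0.1318 0.1407] [-0.2423 -0.525   0.4401]
10.6 [0.5857 0.1321 0.1366] [-0.3955 -0.4838  1.5408]
10.85 [0.5857 0.1321 0.1326] [-0.7747 -0.7804  0.5953]
11.1 [0.5858 0.1321 0.1287] [-0.7623 -0.4483  0.8576]
11.35 [0.5857 0.1321 0.1246] [-0.4728 -0.7871  1.3463]
```

View pics/s6.png

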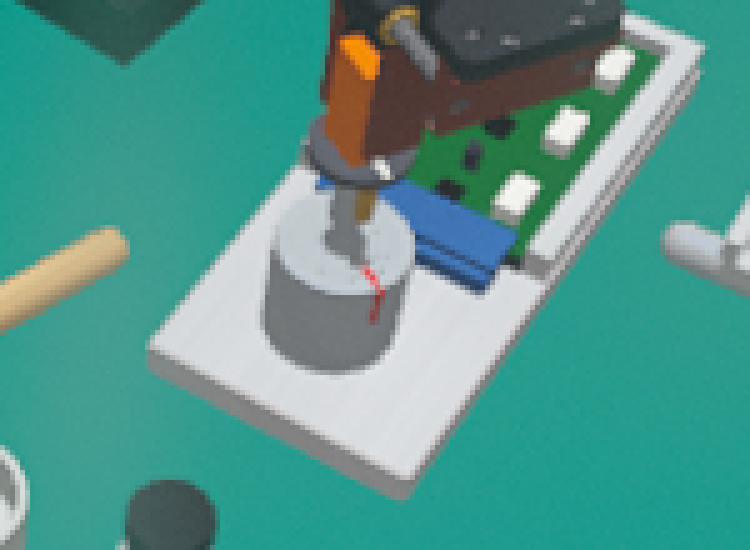

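View pics/s7.png

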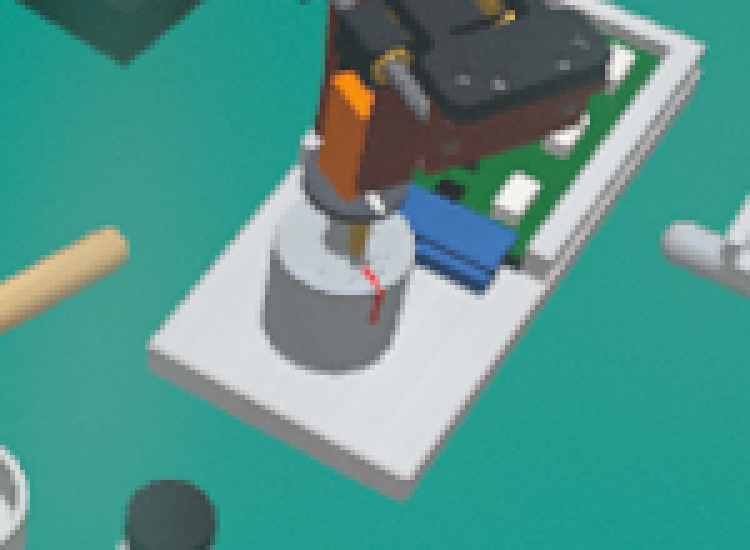

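The pilot is in the bore and there is almost no side force. Next comes the key entry, with small guarded steps.

```bash
python3 - <<'E'
from plant import r, viewer, sensors
from h import *
np.set_printoptions(precision=4,suppress=True)
f0=np.array([.6,.3,-3.0])
for z in [.122,.120,.118,.116,.114,.111,.107,.103]:
    r.move_straight([.586,.1321,z],v=0.03)
    f=sensors.read_ft_force()-f0; print(sensors.read_t(),sensors.read_tool_pos(),f,sensors.read_moment()[2])
    if f[2]>10 or np.hypot(f[0],f[1])>10: print("stop"); break
p,d=viewer.snapshot("scene"); cv2.imwrite("pics/s8.png",p[160:270,330:480].repeat(5,0).repeat(5,1))
E
```

```text
11.65 [0.5858 0.1321 0.1218] [-0.9693  0.2371  1.3631] 0.007496710945668751
11.9 [0.5859 0.1321 0.1199] [-0.388   0.2166  1.4965] -0.016825546441871408
12.15 [0.5859 0.1321 0.1178] [ 0.7552 -0.856   0.8017] 0.01830177290911542
12.4 [0.5859 0.1321 0.1159] [-0.5534  0.0957  0.8308] 0.006083310803680395
12.65 [0.5859 0.1321 0.1138] [-0.8189 -0.1804  0.6685] -0.031271334953911024
12.9 [0.5858 0.132  0.1107] [-0.7088 -0.2183  1.2817] -0.03829740827020492
13.1833 [0.5858 0.1321 0.1067] [-1.2541  0.1344  0.2901] -0.05007441912938326
13.4667 [0.5858 0.1321 0.1027] [ 0.0245 -0.0275  0.5433] -0.021513801223018957
```

View pics/s8.png

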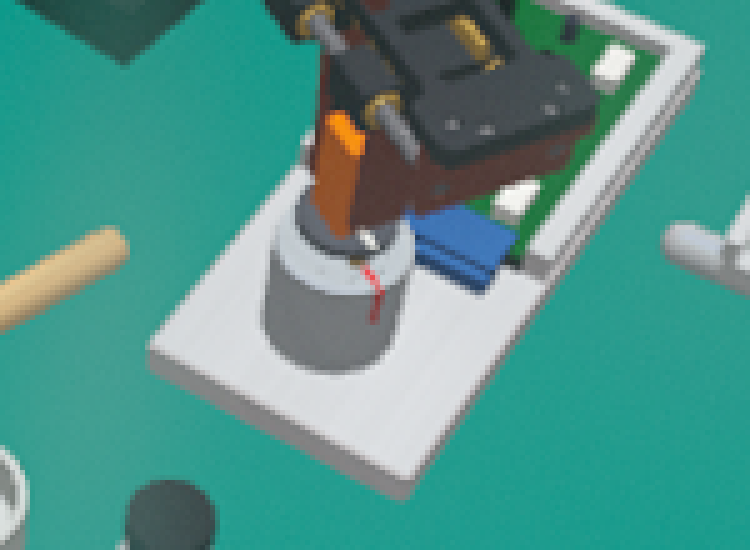

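The key slipped in without load. I'll tighten the grip and push against the spring.

```bash
python3 - <<'E'
from plant import r, viewer, sensors
from h import *
np.set_printoptions(precision=4,suppress=True)
f0=np.array([.6,.3,-3.0])
r.set_gripper(0.0,60)
for z in [.099,.097,.095,.093,.092,.091,.0903,.0898,.0893,.0888]:
    r.move_straight([.586,.1321,z],v=0.02)
    f=sensors.read_ft_force()-f0; print(z,sensors.read_t(),sensors.read_tool_pos(),f)
    if f[2]>22 or np.hypot(f[0],f[1])>12: print("stop"); break
p,d=viewer.snapshot("scene"); cv2.imwrite("pics/s9.png",p[160:270,330:480].repeat(5,0).repeat(5,1))
c=viewer.get_calibration("wrist");p,d=viewer.snapshot("wrist"); cv2.imwrite("pics/w9.png",p)
E
```

```text
0.099 14.0833 [0.5858 0.1321 0.0988] [-0.3259  0.2455  0.5634]
0.097 14.3333 [0.5862 0.1321 0.0975] [-1.8648 -0.0906  6.3193]
0.095 14.5833 [0.5862 0.1321 0.0953] [-1.3524 -0.528   7.2154]
0.093 14.8333 [0.5862 0.1321 0.0933] [-2.041   0.2563  9.7768]
0.092 15.0833 [0.5862 0.1322 0.0924] [-2.2885 -0.0057  8.7496]
0.091 15.3333 [0.5862 0.1321 0.0914] [-2.7273 -0.5086 10.3567]
0.0903 15.5833 [0.5862 0.1321 0.0908] [-2.0366  0.3355  9.0674]
0.0898 15.8333 [0.5862 0.1322 0.0903] [-2.6291 -0.6895 10.836 ]
0.0893 16.0833 [0.5863 0.1322 0.0902] [-2.6893 -0.3134 12.3824]
0.0888 16.3333 [0.5863 0.1322 0.0901] [-3.8978 -0.6009 16.2854]
```

View pics/s9.png

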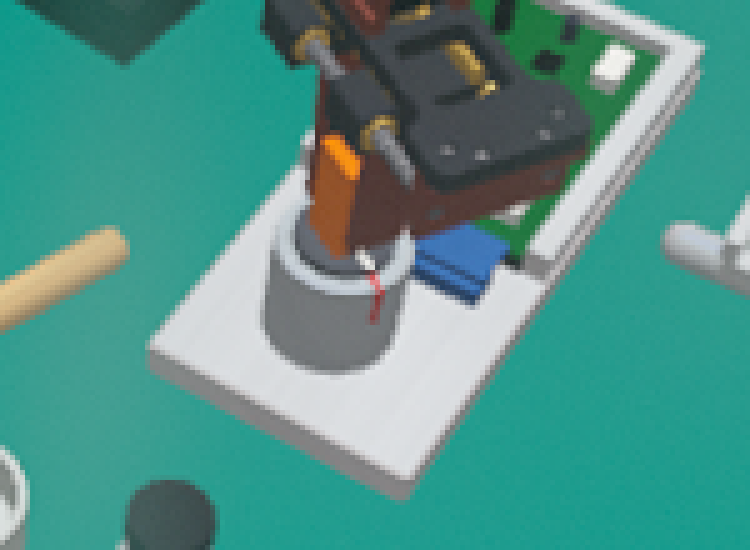

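View pics/w9.png

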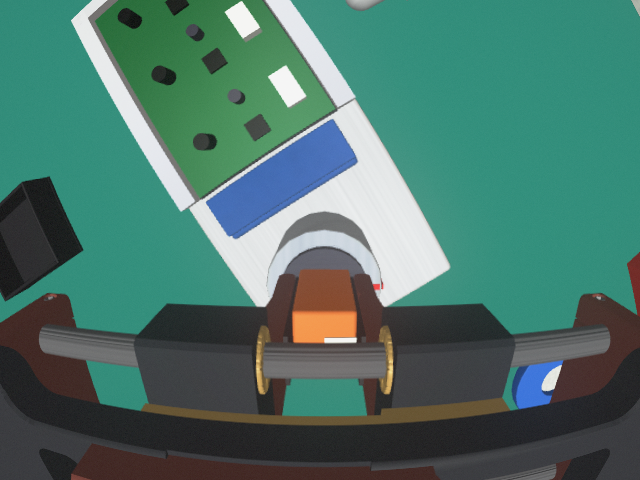

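TCP motion stopped at z = 0.090 while the force rose, which is the flange seating. The blue clamp has moved off the board. I'll press a little more, hold, and check the whole scene.

```bash
python3 - <<'E'
from plant import r, viewer, sensors
from h import *
np.set_printoptions(precision=4,suppress=True)
f0=np.array([.6,.3,-3.0])
for z in [.0882,.0878]:
    r.move_straight([.586,.1321,z],v=0.02)
    print(z,sensors.read_tool_pos(),sensors.read_ft_force()-f0)
for _ in range(3):
    r.hold(0.4); print(sensors.read_t(),sensors.read_tool_pos(),sensors.read_ft_force()-f0,sensors.read_gripper_width(),sensors.read_moment())
p,d=viewer.snapshot("scene"); cv2.imwrite("pics/s10.png",p); cv2.imwrite("pics/s10c.png",np.hstack([x[160:270,350:470].repeat(5,0).repeat(3,1).repeat(1,1) for x in (cv2.imread("pics/scene0.png"),p)]))
E
```

```text
0.0882 [0.5863 0.1322 0.0901] [-5.2262 -0.77   21.38  ]
0.0878 [0.5863 0.1322 0.0901] [-6.306  -1.0345 24.8156]
17.3333 [0.5863 0.1322 0.0901] [-6.214  -0.8416 24.0998] 0.023775013996563784 [-0.201   1.304  -0.0042]
17.7333 [0.5863 0.1322 0.0901] [-6.841  -0.6297 24.8162] 0.02345047100898564 [-0.1329  1.306   0.0492]
18.1333 [0.5863 0.1322 0.0901] [-7.1642 -1.137  24.4807] 0.02336655723730627 [-0.1014  1.3138 -0.0103]
```

View pics/s10.png

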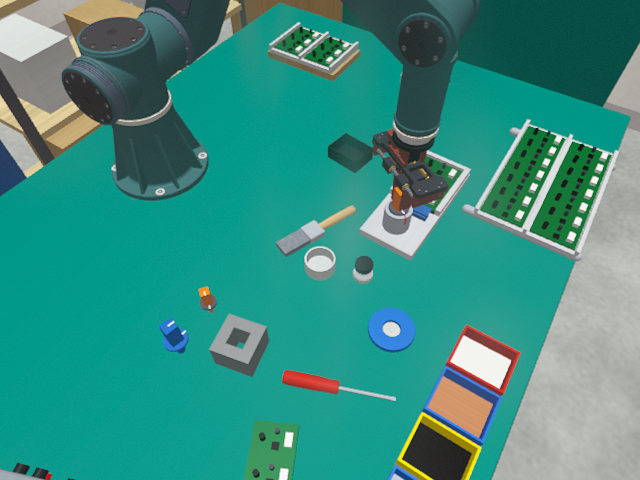

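View pics/s10c.png

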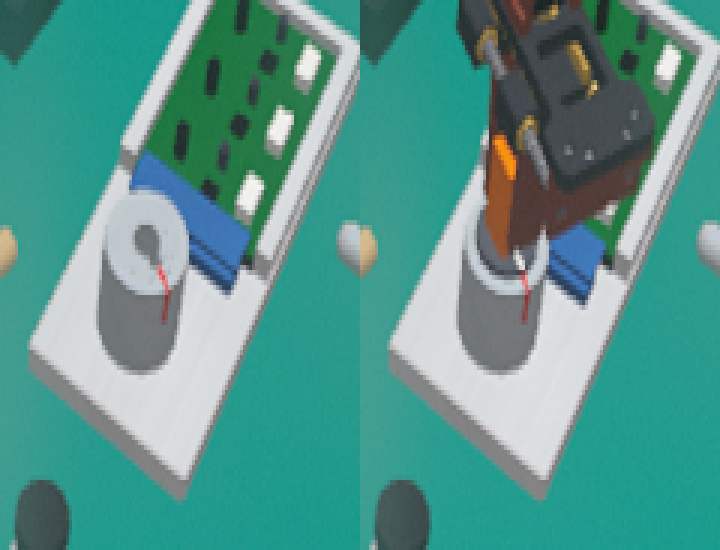

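The scene is unchanged elsewhere: the cup is still at (320,262) and the jar at (364,268). The flange sits on the hub and the clamp bar has shifted clear of the board, so I'm handing in.

```bash
python3 -c "
from plant import sign_off,sensors
print(sensors.read_t(),sensors.read_ft_force()); sign_off()"
```

```text
18.1833 [-6.07606742 -0.76021695 21.43901352]
the job is handed in; nothing more can be done
```

The job is done and handed in at 18.2 s, with the shaft still gripped at 60 N and pressed fully home. I took the large orange-handled shaft from the holder and dipped its tip about 20 mm below the cup rim without contact. I then turned it to the keyway at -34° and pushed it into the hub.

**Last checks:**
- **Fit:** the key entered without measurable resistance.
- **Flush:** the spring pushed back about 6 to 10 N. The tool then stopped at z = 0.090, the height expected for a flush flange. It stayed there for over 1 s while I pressed with about 24 N.
- **Clamp and bench:** the pictures show the flange on the hub, the clamp bar moved off the board, and the cup and other things on the bench where they were.

**Disagreements:** the cameras differed by 1 to 2 mm on the hub's position, so I used a corrected estimate. A side force of about 6 to 7 N remained while pressing. The clamp opening was judged only from the pictures and the shaft depth, since no sensor reads it.

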